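# Free a stuck pan carriage and seat it at its end stop

### The job

The amber pan's carriage has stuck on its runners: push it by the end of its handle into the steel hood until it breaks free, then slide it fully home so that it rests against the hidden end stop and the orange flag beside the hood tips a little, but do not ram the stop and drive the flag far over. Then press the green timer button on the bay's grey control box all the way down and let go, leaving the pan home and the other kitchen things where they are.

Things in the scene. Friction and masses are not known exactly. Their poses are not given: they have to be found in the camera images.
- bay: Fixed steel pan bay: base 380 x 190 x 30 mm with two runners; hood over x +30 to +200 mm, 190 mm wide, 114 mm high. Origin: on the counter under the carriage's line. x axis: the direction to push the carriage (level, away from the robot); y left, z up. Grey stop cover at y +95 to +134, x -75 to +50 mm, 99 mm high. Grey control box 95 x 75 mm, 45 mm high, centred at x -95, y -140 mm.
- carriage (a joint): Travel (m) of the pan carriage along the bay's x; 0 = pulled out, grows into the hood. Starts at 0 to 0.010, rubs with about 4 N and stays where it is left. It sticks somewhere from 0.012 to 0.045, where 13 to 21 N in all break it free; it then lurches ahead by about 1 cm. The hidden end stop lies somewhere from 0.10 to 0.15.
- handle_end (a point): Centre of the upright flat end face of the amber pan's handle, facing the robot (bay -x): 40 mm wide, 36 mm high, from 67 to 103 mm above the counter, 12 mm thick; the handle behind it is 28 wide, 22 high, 110 long. Moves with the carriage. Push it along the bay's x; 60 mm in front of it and to its sides are clear. The pan is 130 x 120 mm, rim 94 mm up.
- flag (a joint): Tilt (rad) of the orange end-stop flag (16 x 22 mm, top 151 mm up) in the slot of the grey stop cover left of the hood. 0 = upright, not at the stop; at the sprung stop it tips towards the robot, 0.04 rad and about 1.3 N more push per mm (besides 4 N rubbing). 0.06 to 0.25 while pushing is well seated; let go, it may ease back to about 0.13. Under 0.03: not home; over 0.32 (14 N of push): rammed.
- timer_top (a point): Centre of the top face of the round green timer button, 32 mm in diameter, 67 mm above the counter, on the bay's control box at bay x -113, y -140 mm. It is pressed straight down, travel 6 mm against a spring of up to 5 N, and springs back up.
- timer (a joint): How far the timer button is pressed, in m: 0 = up, 0.006 = all the way down.
- jar: Bystander: glass jar with red cap, 56 mm in diameter, 90 mm high, standing on the counter left of the bay; origin under its centre.
- sauce: Bystander: yellow bottle, 54 mm in diameter, 130 mm high, standing right of the hood; origin under its centre.
- spare_pan: Bystander: pale open pan 150 x 120 x 55 mm with a handle towards its -x; origin under its centre.
- bowl: Bystander: steel bowl, 110 mm across, 50 mm high; origin under its centre.
- spatula: Bystander: black-handled spatula 260 mm long lying along its x axis.
- tongs: Bystander: steel tongs about 240 mm long lying along their x axis, 24 mm high.
- cup: Bystander: white cup, 72 mm across, 80 mm high; origin under its centre.

How it is judged (in metres and radians):
On the way, in this order (a step that is already met when the one before it is completed fails the run):
1. the carriage has broken free of the place where it stuck (value of joint carriage above 0.06 m).
2. the carriage is home against the end stop, flag tipped 0.03 to 0.32 rad, and still (value of joint flag between 0.03 and 0.32 rad and value of joint carriage above 0.09 m and velocity of joint carriage between -0.01 and 0.01 m/s), for 0.3 s.
3. the timer button is pressed down while the carriage is home (value of joint timer above 0.0045 m and value of joint flag between 0.03 and 0.32 rad and value of joint carriage above 0.09 m).
At the end, for the whole second after the job is handed in: The carriage rests still and fully home against the end stop (flag tipped between 0.03 and 0.32 rad), the timer button has been pressed at least 4.5 mm and is up again (within 2 mm) (all of step 2 and value of joint timer below 0.002 m); the robot touches nothing.
It fails at once if the end stop is rammed (flag tipped over 0.32 rad) (value of joint flag above 0.32 rad).
It fails at once if a bystander is moved by more than 30 mm (distance of any of jar, sauce, spare_pan, bowl, spatula, tongs, cup from where it was at the start of the episode above 0.03 m).
It also fails if it takes over 48 s, if anything falls off the work surface, if the arm or the gripper's body presses on something with over 40 N, if the wrist force passes 120 N, or if a joint passes its speed limit or range.

### The arm

A 7-joint arm with a two-finger parallel gripper is mounted at the origin on the work surface. World frame = base frame: x ahead of the robot, y to its left, z up, the work surface at z = 0. Lengths are in mm, angles in rad, forces in N, time in s.
With the tool pointing down it reaches from about 400 to 900 mm from the base axis. Payload 5.5 kg.
Tool frame: the origin (TCP) lies at the very end of the fingers, on their centre line; the grasp point (between the pads) lies 19 mm behind it; z points along the fingers, y is the direction in which the jaws open and shut (so a half turn about z gives the same grasp; the last joint's range is limited). The gripper opens to 85 mm and grips with 20 to 120 N. Pads are 22 mm wide; open, the fingers measure 114 mm over their backs; the gripper's body (76 mm by 85 mm) begins 54 mm behind the grasp point. The pads swing forward as they close: fully open they stand 13 mm farther back than shut.
Start: joints at [-0.913, 0.501, -0.427, 1.55, 0.221, 1.138, -0.21], TCP at [249.969, 600.013, 231.31] pointing down, gripper open.
Joint ranges: [-2.88, 2.88], [-0.31, 2.03], [-1.54, 1.56], [0.2, 2.42], [-1.41, 4.55], [0.19, 2.02], [-2.57, 2.57]. Speed limits (rad/s): [2.57, 2.57, 3.14, 3.14, 3.14, 3.14, 3.14].

### API

Orientations are given as a rotation vector (axis times angle).
In Python, from bench import env gives the robot as it stands.
- The arm moves only by the tool drive_tool, never from a script. Its argument "increments" is a list of rows, each a list of 4 numbers: the shift along the world's x, y, z scaled (see below), then the turn about the world's z scaled (see below). A call has exactly 5 rows; each row shifts and turns the pose as measured when the row begins; what a row does not reach is not made up. The controller multiplies each number of a shift by 0.02 m and each number of a turn by 0.1 rad. A row lasts 1/10 s, in which the tool goes at most 50 mm and 8.59 degrees, less where a joint would pass 70% of its speed; a pose out of reach is approached as far as the arm can. A call with a number of a shift or a turn outside -1 to 1 is refused whole. A call with a gripper value outside its range is refused whole. "claw" is the closure, from -1 (fully open) to 1 (shut), set as the call begins (left out, the last holds). The fingers move at their own pace and stop on an object; "squeeze" is the grip in N (left out, the last holds). Time passes only in rows, so rows that do not move let the fingers close, or fill a call up. It gives the time, the measured TCP pose, the force and the opening at its end, in the units of the state.
- env.get_obs(): the state, without advancing time (a new reading comes with each control period).
- env.grab_frame(name): name is "scene" or "side" or "wrist"; returns the picture (384x512x3 uint8, red, green, blue); there is no depth.
- env.camera_model(name): a dict with "K" (3x3 intrinsics, pixels), "rvec" (rotation vector, rad) and "tvec" (3), from world to camera coordinates, as OpenCV has them; the wrist camera has in their place "T_tool_cam" (4x4, takes a point from camera to tool coordinates, whose origin is the TCP and whose axes are the flange's). Camera axes: x right, y down, z forward; pixel columns grow to the right and rows downward; lengths in mm; the calibration is good to about 2 mm. A picture is of the moment at which its call begins: read the wrist's pose just before it. camera_model takes no time and is no camera call.
- env.finish_job(): hands the job in, once; it reports no verdict.
The state is a dict: "t": time; "q": joint angles; "joint_velocities": joint speeds; "joint_torque": joint torques, N m; "tool_pos": TCP position; "ee_rot": TCP orientation; "ft_force": force on the tool from outside, world axes, zero at the start; "torque": the same for the moment, N m; "opening": finger opening in mm.
Only numpy, scipy, OpenCV 4.12 (cv2) and the standard library are available. Lean on these libraries where they do the work, as an engineer would, in place of code of your own. Each camera call takes 0.05 s, during which the arm holds its last target.

## Working session

There is one attempt and no reset: what is moved stays moved. The work goes in short steps, Python scripts to look and compute and a tool call to move; the robot and the scene stay as the last step left them, time stands still between calls to the robot, and variables do not carry over. Pictures are saved under pics/ and viewed, and the job is handed in when it is done.

Besides the shell and the picture viewer there is one more tool, called as a command line: name --pt "numbers of a row" for each row, then --argument value for the rest. drive_tool: Moves the arm, as the interface text tells. Its arguments: {"type":"object","properties":{"increments":{"type":"array","items":{"type":"array","items":{"type":"number","minimum":-1,"maximum":1}}},"claw":{"type":"number"},"squeeze":{"type":"number"}},"required":["increments"]}

```bash
ls; mkdir -p pics
python3 - <<'E'
from bench import env
import cv2
o=env.get_obs()
print(o['t'],o['tool_pos'],o['ee_rot'],o['opening'],o['ft_force'])
for n in ("scene","side","wrist"):
    f=env.grab_frame(n); cv2.imwrite(f'pics/{n}0.png',f[:,:,::-1]); m=env.camera_model(n); print(n,{k:v.tolist() if hasattr(v,'tolist') else v for k,v in m.items()})
E
```

```text
pics
0.0 [249.76150266 599.35247646 230.25674511] [-6.15852593e-01 -3.08020886e+00  2.93972853e-03] 85.63101259415818 [ 0.5671062  -0.42364644  0.44699728]
scene {'K': [[350.209551917597, 0.0, 247.30408046576974], [0.0, 350.209551917597, 186.42288272693477], [0.0, 0.0, 1.0]], 'rvec': [1.9859371553681333, 1.2942764832906097, -0.5817337235984319], 'tvec': [-226.0387139734521, -285.6551360109636, 1736.6733541975204]}
side {'K': [[499.1889407135454, 0.0, 249.57808708607502], [0.0, 499.1889407135454, 196.86833761564145], [0.0, 0.0, 1.0]], 'rvec': [2.405789522660557, -0.318244631295371, 0.14458045939533135], 'tvec': [-547.1157901095984, 151.75194097429653, 1633.4170087204313]}
wrist {'K': [[322.8498134722193, 0.0, 258.5015536221009], [0.0, 322.8498134722193, 190.10218303280195], [0.0, 0.0, 1.0]], 'T_tool_cam': [[0.0004317078270311903, -0.9634369770904105, -0.2679347024990264, 67.54915354683757], [0.9999998970023125, 0.0003783897674401406, 0.0002506322930006877, 0.8901595954914354], [-0.00014008466896192563, -0.2679347831022944, 0.963437041212455, -143.44843904084695], [0.0, 0.0, 0.0, 1.0]]}
```

View pics/scene0.png

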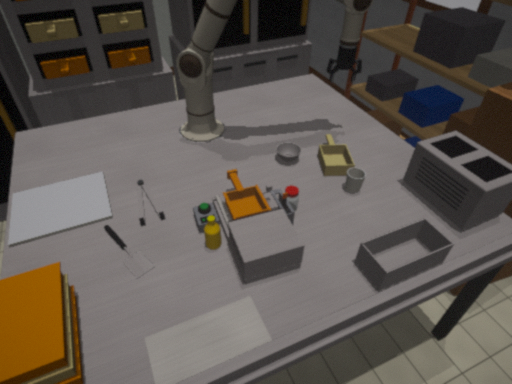

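View pics/side0.png

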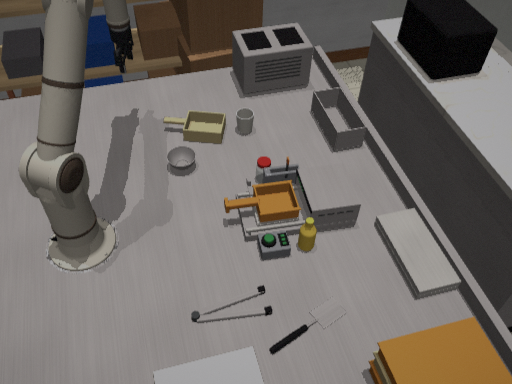

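View pics/wrist0.png

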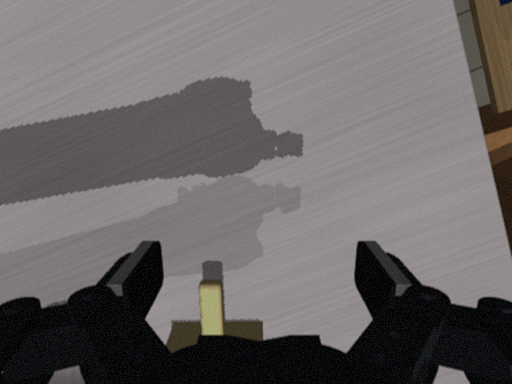

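The bay is in mid-table. In the scene view the handle tip is at about (236,174) and the button at (204,208). In the side view they are at about (228,204) and (269,240). Next I'll take enlarged crops.

Run:
```python
import cv2
a=cv2.imread('pics/scene0.png')[155:290,180:315]; cv2.imwrite('pics/scene0c.png',cv2.resize(a,None,fx=4.4,fy=4.4,interpolation=cv2.INTER_CUBIC))
a=cv2.imread('pics/side0.png')[145:265,215:365]; cv2.imwrite('pics/side0c.png',cv2.resize(a,None,fx=5,fy=5,interpolation=cv2.INTER_CUBIC))
```

```text
(no output)
```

View pics/scene0c.png

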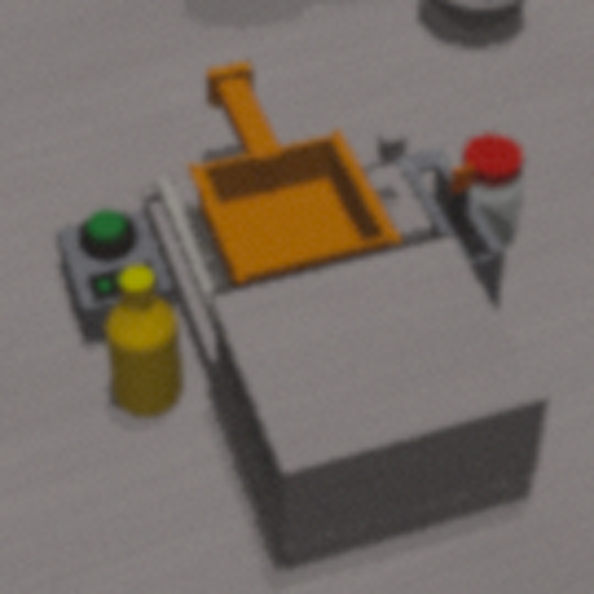

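View pics/side0c.png

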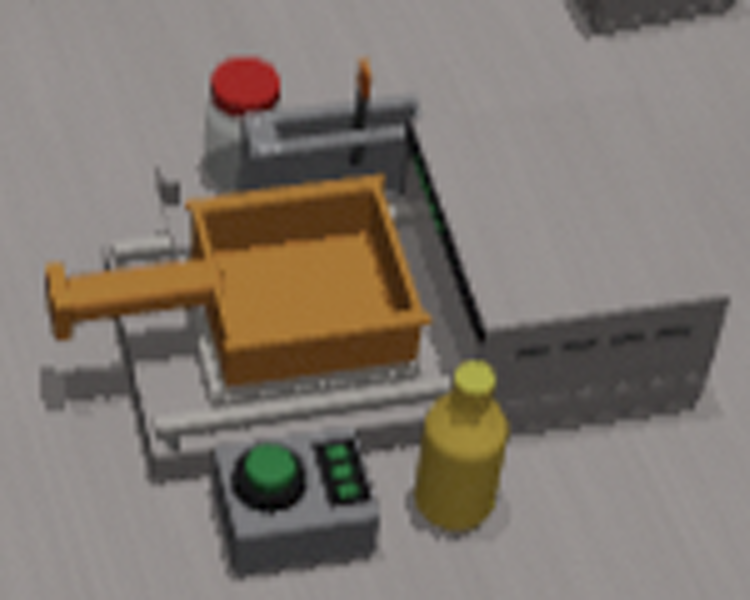

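```bash
cat > h.py <<'E'
import numpy as np, cv2
from bench import env
from scipy.spatial.transform import Rotation as R
def cam(n,obs=None):
    m=env.camera_model(n); K=np.array(m['K'])
    if 'rvec' in m:
        Rm=cv2.Rodrigues(np.array(m['rvec'],float))[0]; t=np.array(m['tvec'],float)
        return K,Rm.T,-Rm.T@t
    T=np.array(m['T_tool_cam']); Rt=R.from_rotvec(obs['ee_rot']).as_matrix()
    return K,Rt@T[:3,:3],Rt@T[:3,3]+np.array(obs['tool_pos'])
def onplane(c,uv,z):
    K,Rw,C=c; d=Rw@np.linalg.inv(K)@np.array([uv[0],uv[1],1.]); return C+d*(z-C[2])/d[2]
def tri(c1,u1,c2,u2):
    A=[];b=[]
    for (K,Rw,C),u in ((c1,u1),(c2,u2)):
        d=Rw@np.linalg.inv(K)@np.array([u[0],u[1],1.]); d/=np.linalg.norm(d)
        P=np.eye(3)-np.outer(d,d); A.append(P);b.append(P@C)
    return np.linalg.lstsq(np.vstack(A),np.hstack(b),rcond=None)[0]
def proj(c,p):
    K,Rw,C=c; q=K@(Rw.T@(np.array(p)-C)); return q[:2]/q[2]
E
python3 - <<'E'
from h import *
np.set_printoptions(precision=1,suppress=True)
s=cam('scene');d=cam('side')
S=lambda u:(u[0]/4.4+180-.4,u[1]/4.4+155-.4); D=lambda u:(u[0]/5+215-.4,u[1]/5+145-.4)
print('hood scene');
for u in ((215,297),(448,240),(285,472),(547,400)): print(onplane(s,S(u),114))
print('hood side');
for u in ((485,335),(728,298),(410,122)): print(onplane(d,D(u),114))
print('rim scene');
for u in ((190,168),(340,132),(400,240),(238,282)): print(onplane(s,S(u),94))
print('rim side');
for u in ((212,348),(188,205),(382,180),(428,320)): print(onplane(d,D(u),94))
print('hand scene');
for u in ((208,70),(250,64)): print(onplane(s,S(u),103))
print('hand side');
for u in ((48,268),(54,312)): print(onplane(d,D(u),103))
# green mask centroid
for n,c,bx in (('scene0',s,(195,195,215,220)),('side0',d,(258,225,280,250))):
    im=cv2.imread(f'pics/{n}.png'); h=cv2.cvtColor(im,cv2.COLOR_BGR2HSV)
    m=cv2.inRange(h,(50,100,50),(80,255,255)); k,l,st,ce=cv2.connectedComponentsWithStats(m)
    for i in range(1,k):
        if st[i,4]>25: print(n,ce[i],st[i],onplane(c,ce[i],65))
E
```

```text
hood scene
[ 734.6 -142.6  114. ]
[751.4  38.9 114. ]
[ 895.9 -157.3  114. ]
[913.3  28.7 114. ]
hood side
[ 729.7 -148.7  114. ]
[ 893.1 -159.2  114. ]
[745.3  43.4 114. ]
rim scene
[ 577.6 -103.3   94. ]
[586.6  26.5  94. ]
[719.5  15.6  94. ]
[ 710.  -115.2   94. ]
rim side
[563.3 -99.5  94. ]
[582.   24.6  94. ]
[716.7  13.7  94. ]
[ 705.9 -112.4   94. ]
hand scene
[476.5 -47.8 103. ]
[483.5 -11.6 103. ]
hand side
[475.5 -14.2 103. ]
[470.4 -51.9 103. ]
scene0 [203.7 206. ] [200 203   9   7  47] [ 585.1 -179.6   65. ]
side0 [268.6 237.9] [264 234  10   9  71] [ 579.6 -179.2   65. ]
side0 [283.1 238.8] [280 234   7  11  39] [ 622.7 -194.3   65. ]
```

Both views agree. The bay yaw is about −4.8°. The handle face is at about (475,−31), and the button is at about (584,−180), which matches the bay geometry. I'll close the claw and travel at height.

drive_tool --pt "0.2 -1 0 0.4" --pt "0.2 -1 0 0.4" --pt "0.2 -1 0 0.4" --pt "0.2 -1 0 0.4" --pt "0.2 -1 0 0.4" --claw 1 --squeeze 40

```text
t: 0.65
tool_pos: [267.2, 497.8, 227.9]
ee_rot: [-0.286, -3.125, 0.006]
ft_force: [1.2, 0.8, 0.4]
opening: 12.1
```

drive_tool --pt "0.3 -1 0 0.4" --pt "0.3 -1 0 0.4" --pt "0.3 -1 0 0.4" --pt "0.3 -1 0 0.4" --pt "0.3 -1 0 0.4"

```text
t: 1.15
tool_pos: [297.1, 392.4, 226.6]
ee_rot: [0.042, -3.137, 0.01]
ft_force: [0.3, 0.3, 0.9]
opening: -0.2
```

drive_tool --pt "0.35 -1 0 -0.3" --pt "0.35 -1 0 -0.3" --pt "0.35 -1 0 -0.3" --pt "0.35 -1 0 -0.2" --pt "0.35 -1 0 0"

```text
t: 1.65
tool_pos: [332.2, 287.1, 225.8]
ee_rot: [-0.135, -3.133, 0.012]
ft_force: [-0.0, 0.2, 0.4]
opening: 0.4
```

drive_tool --pt "0.35 -1 0 0" --pt "0.35 -1 0 0" --pt "0.35 -1 0 0" --pt "0.35 -1 0 0" --pt "0.35 -1 0 0"

```text
t: 2.15
tool_pos: [367.4, 182.2, 225.4]
ee_rot: [-0.135, -3.132, 0.013]
ft_force: [-0.3, -0.1, 0.8]
opening: 0.0
```

drive_tool --pt "0.3 -1 0 0" --pt "0.3 -1 0 0" --pt "0.3 -1 0 0" --pt "0.3 -1 0 0" --pt "0.3 -1 0 0"

```text
t: 2.65
tool_pos: [397.4, 77.6, 225.0]
ee_rot: [-0.134, -3.132, 0.014]
ft_force: [0.8, 0.1, -0.6]
opening: -0.1
```

drive_tool --pt "0.4 -1 0 0" --pt "0.4 -1 0 0" --pt "0.4 -1 0 0" --pt "0.3 -1 0 0" --pt "0.2 -0.8 0 0"

```text
t: 3.15
tool_pos: [431.5, -23.2, 224.7]
ee_rot: [-0.134, -3.131, 0.015]
ft_force: [0.4, 0.5, 0.1]
opening: 0.4
```

drive_tool --pt "0 0 0 0" --pt "0 0 0 0" --pt "0 0 0 0" --pt "0 0 0 0" --pt "0 0 0 0"

```text
t: 3.65
tool_pos: [430.7, -22.5, 224.2]
ee_rot: [-0.135, -3.13, 0.014]
ft_force: [0.5, -0.6, -0.0]
opening: 0.2
```

Run:
```python
from h import *
o=env.get_obs(); print(o['tool_pos'],o['ee_rot'],o['ft_force'])
f=env.grab_frame('wrist'); cv2.imwrite('pics/w1.png',f[:,:,::-1])
c=cam('wrist',o)
np.set_printoptions(precision=1,suppress=True)
for p in ((475.5,-31.5,103),(584,-180,67),(740,-52,114)): print(p,proj(c,p))
```

```text
[430.68849407 -22.48232699 224.21112786] [-0.13538253 -3.12969026  0.01414976] [ 0.5248318  -0.55586664 -0.01996103]
(475.5, -31.5, 103) [253. 234.]
(584, -180, 67) [127.4 323.6]
(740, -52, 114) [256.  470.1]
```

View pics/w1.png

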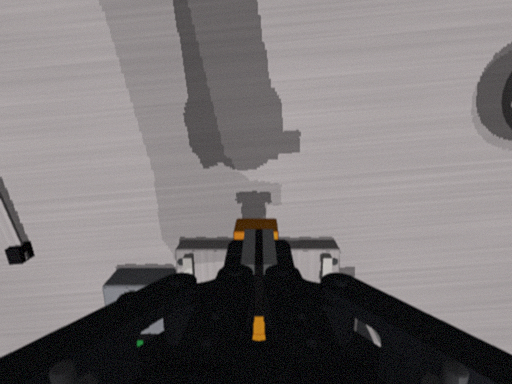

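The wrist view shows the handle's end face at columns 235–278 and rows 219–240, just ahead of the fingers. I'll measure it.

Run:
```python
from h import *
np.set_printoptions(precision=1,suppress=True)
im=cv2.imread('pics/w1.png'); h=cv2.cvtColor(im,cv2.COLOR_BGR2HSV)
from h import env
o=env.get_obs(); c=cam('wrist',o)
m=cv2.inRange(h,(8,150,60),(22,255,255))
for r in range(214,244):
    x=np.where(m[r,225:290])[0]
    if len(x): print(r,x.min()+225,x.max()+225,im[r,240].tolist())
for u,z in (((235,219),67),((278,219),67),((233.5,236),103),((278.5,236),103)): print(onplane(c,u,z))
```

```text
219 242 265 [40, 54, 77]
220 237 275 [0, 34, 64]
221 237 275 [14, 43, 70]
222 237 275 [0, 32, 64]
223 236 275 [0, 35, 66]
224 236 275 [17, 46, 75]
225 236 275 [6, 44, 72]
226 236 275 [0, 38, 66]
227 236 276 [7, 42, 70]
228 235 276 [6, 44, 71]
229 235 276 [0, 33, 60]
230 235 276 [0, 41, 79]
231 234 276 [20, 66, 120]
232 234 277 [21, 100, 162]
233 234 277 [31, 114, 184]
234 234 277 [34, 121, 192]
235 234 277 [25, 117, 190]
236 234 277 [27, 117, 191]
237 234 277 [28, 116, 190]
238 234 277 [27, 106, 174]
239 234 277 [21, 75, 126]
[473.1 -50.1  67. ]
[476.6  -7.7  67. ]
[476.  -48.9 103. ]
[479.2  -9.2 103. ]
```

drive_tool --pt "0 -0.1 -1 0" --pt "0 -0.1 -1 0" --pt "0 0 -1 0" --pt "0 0 -1 0" --pt "0 0 -1 0"

```text
t: 4.2
tool_pos: [434.2, -24.3, 124.7]
ee_rot: [0.129, 3.138, -0.013]
ft_force: [-0.5, 0.4, -0.0]
opening: -0.1
```

drive_tool --pt "0 0 -0.9 0" --pt "0 0 -0.7 0" --pt "0 0 -0.4 0" --pt "0 0 0 0" --pt "0 0 0 0"

```text
t: 4.7
tool_pos: [432.6, -22.5, 81.3]
ee_rot: [-0.124, -3.136, 0.012]
ft_force: [-0.2, 0.1, -0.4]
opening: 0.3
```

drive_tool --pt "0.2 -0.2 -0.1 0" --pt "0.2 -0.2 -0.1 0" --pt "0.2 -0.1 -0.1 0" --pt "0.2 0 0 0" --pt "0.1 0 0 0"

```text
t: 5.2
tool_pos: [454.5, -33.9, 77.2]
ee_rot: [0.126, 3.137, -0.012]
ft_force: [0.2, -0.2, -0.4]
opening: 0.0
```

drive_tool --pt "0.2 -0.05 0 0" --pt "0.2 0 0 0" --pt "0.2 0 0 0" --pt "0.1 0 0 0" --pt "0.1 0 0 0"

```text
t: 5.7
tool_pos: [467.4, -35.2, 76.4]
ee_rot: [-0.126, -3.133, 0.013]
ft_force: [-4.4, -0.3, 2.7]
opening: -0.1
```

drive_tool --pt "0.2 0 0 0" --pt "0.2 0 0 0" --pt "0.2 0 0 0" --pt "0.2 0 0 0" --pt "0.2 0 0 0"

```text
t: 6.2
tool_pos: [476.0, -35.5, 74.5]
ee_rot: [-0.126, -3.108, 0.016]
ft_force: [-14.5, 0.9, 11.7]
opening: -0.1
```

drive_tool --pt "0.2 0 0.1 0" --pt "0.2 0 0.1 0" --pt "0.2 0 0.1 0" --pt "0.2 0 0.1 0" --pt "0.2 0 0.1 0"

```text
t: 6.7
tool_pos: [474.9, -35.4, 75.5]
ee_rot: [-0.125, -3.064, 0.017]
ft_force: [-9.1, -0.3, -4.2]
opening: 0.0
```

drive_tool --pt "0.5 0 0 0" --pt "0.5 0 0 0" --pt "0 0 0 0" --pt "0 0 0 0" --pt "0 0 0 0"

```text
t: 7.2
tool_pos: [483.4, -34.8, 73.4]
ee_rot: [-0.124, -3.039, 0.018]
ft_force: [-0.2, -0.1, -0.6]
opening: 0.1
```

```bash
cat > look.py <<'E'
import sys
from h import *
np.set_printoptions(precision=1,suppress=True)
n=sys.argv[1]
o=env.get_obs(); print(o['t'],o['tool_pos'],o['ft_force'])
f=env.grab_frame('side')[:,:,::-1]; cv2.imwrite(f'pics/side{n}.png',f)
cv2.imwrite(f'pics/side{n}c.png',cv2.resize(f[145:265,215:365],None,fx=5,fy=5,interpolation=cv2.INTER_CUBIC))
E
python3 look.py 2
```

```text
7.2 [483.4 -34.8  73.4] [-0.2 -0.1 -0.6]
```

View pics/side2c.png

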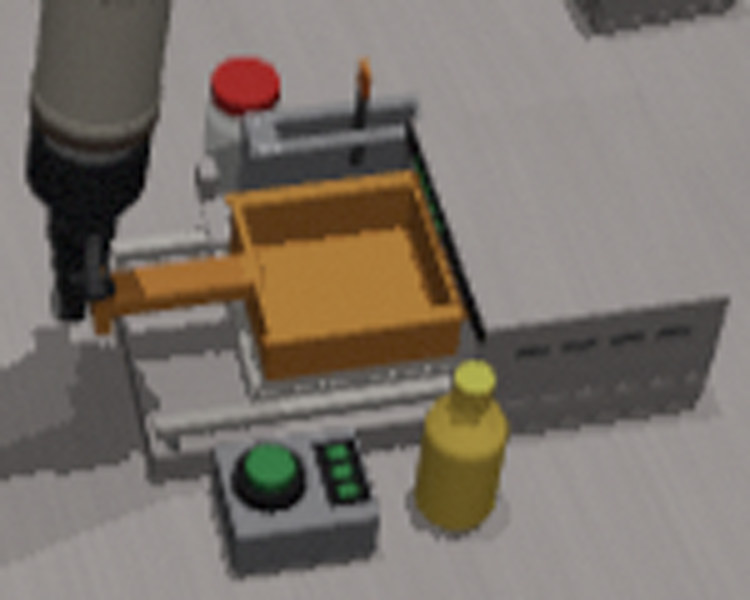

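The carriage broke free and lurched: the pan rim corner moved from (382,180) to (414,172), roughly 23 mm. The flag is still upright at (363,75). I'll keep pushing gently.

drive_tool --pt "0.25 0 0.05 0" --pt "0.25 0 0.05 0" --pt "0.25 0 0.05 0" --pt "0.25 0 0.05 0" --pt "0.25 0 0.05 0"

```text
t: 7.75
tool_pos: [504.2, -35.5, 76.4]
ee_rot: [-0.124, -3.027, 0.02]
ft_force: [-5.0, -0.2, -2.9]
opening: -0.0
```

drive_tool --pt "0.25 -0.02 0.05 0" --pt "0.25 -0.02 0.05 0" --pt "0.25 -0.02 0.05 0" --pt "0.25 -0.02 0.05 0" --pt "0 0 0 0"

```text
t: 8.25
tool_pos: [527.0, -36.7, 80.6]
ee_rot: [-0.123, -3.027, 0.019]
ft_force: [-2.3, -0.1, -1.1]
opening: -0.2
```

```bash
python3 look.py 3
```

```text
8.25 [527.  -36.7  80.6] [-2.3 -0.1 -1.1]
```

View pics/side3c.png

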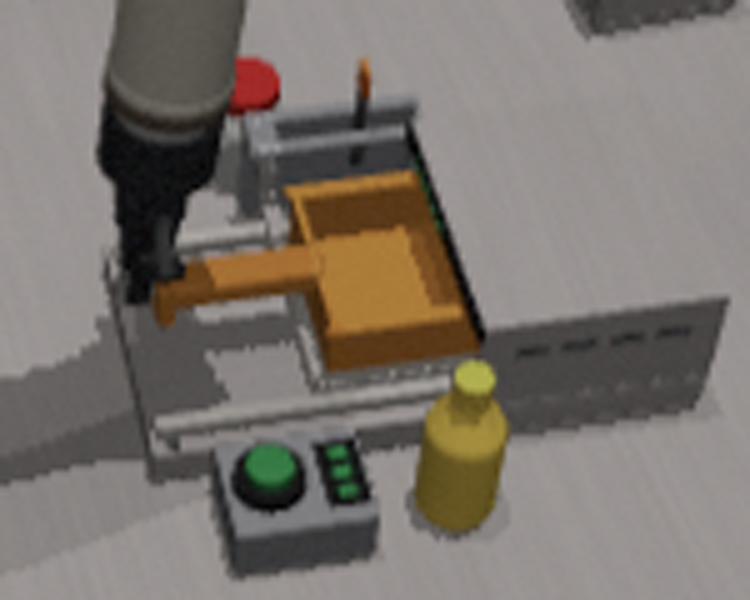

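Travel is now about 66 mm and the flag is still upright. I'll use smaller steps, which also limits the force.

drive_tool --pt "0.2 -0.02 0 0" --pt "0.2 -0.02 0 0" --pt "0.2 -0.02 0 0" --pt "0.15 -0.02 0 0" --pt "0.12 0 0 0"

```text
t: 8.8
tool_pos: [544.8, -38.0, 80.8]
ee_rot: [-0.123, -3.026, 0.018]
ft_force: [-3.8, -0.5, -1.2]
opening: -0.2
```

drive_tool --pt "0.12 -0.01 0 0" --pt "0.12 -0.01 0 0" --pt "0.12 -0.01 0 0" --pt "0.12 -0.01 0 0" --pt "0.12 -0.01 0 0"

```text
t: 9.3
tool_pos: [557.8, -39.1, 80.8]
ee_rot: [-0.123, -3.026, 0.018]
ft_force: [-3.7, 0.4, -2.1]
opening: -0.1
```

```bash
python3 look.py 4
```

```text
9.3 [557.8 -39.1  80.8] [-3.7  0.4 -2.1]
```

View pics/side4c.png

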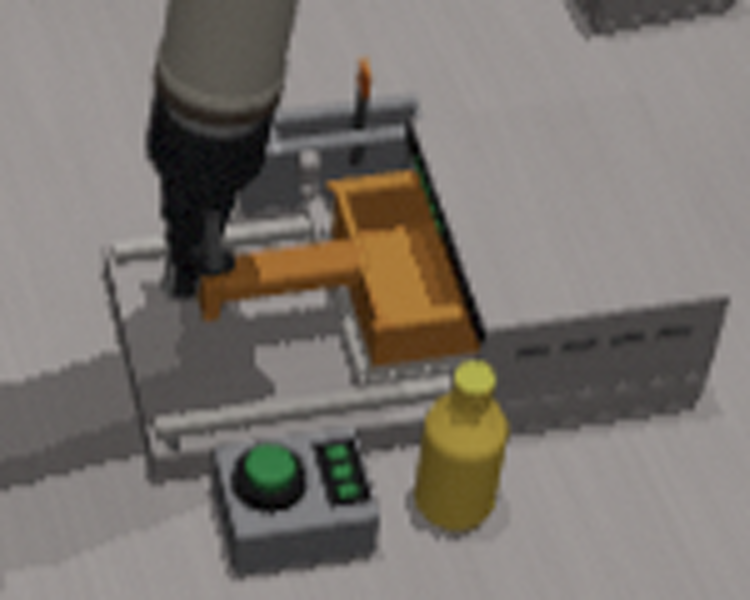

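Flag upright. The pan's striker at (310,158) is closing on the flag stem at (358,155). I'll continue with 2.4 mm rows.

drive_tool --pt "0.12 -0.01 0 0" --pt "0.12 -0.01 0 0" --pt "0.12 -0.01 0 0" --pt "0.12 -0.01 0 0" --pt "0.1 -0.01 0 0"

```text
t: 9.85
tool_pos: [570.7, -40.1, 80.8]
ee_rot: [-0.123, -3.027, 0.018]
ft_force: [-4.5, -1.0, -2.0]
opening: 0.2
```

```bash
python3 look.py 5
```

```text
9.85 [570.7 -40.1  80.8] [-4.5 -1.  -2. ]
```

View pics/side5c.png

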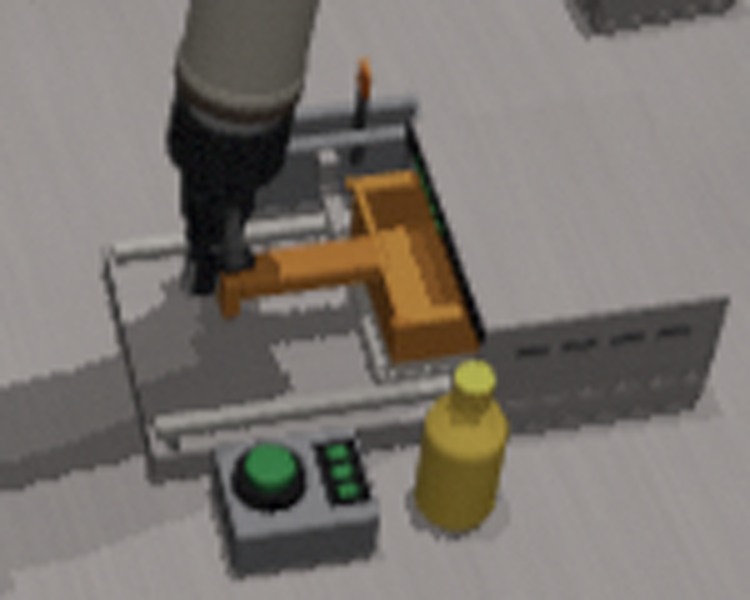

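drive_tool --pt "0.1 -0.01 0 0" --pt "0.1 -0.01 0 0" --pt "0.1 -0.01 0 0" --pt "0.08 -0.01 0 0" --pt "0.08 0 0 0"

```text
t: 10.4
tool_pos: [580.9, -41.0, 80.9]
ee_rot: [-0.123, -3.027, 0.018]
ft_force: [-4.2, -0.2, -0.4]
opening: 0.3
```

```bash
python3 look.py 6
```

```text
10.4 [580.9 -41.   80.9] [-4.2 -0.2 -0.4]
```

View pics/side6c.png

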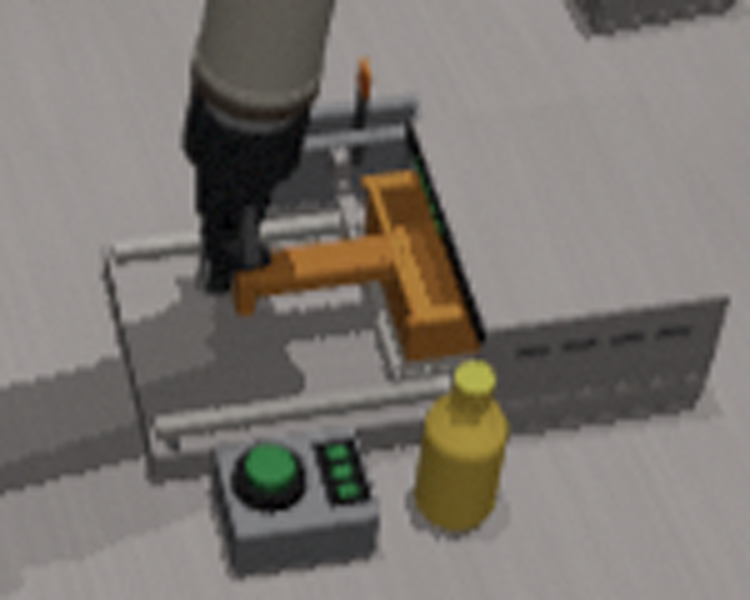

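drive_tool --pt "0.08 -0.01 0 0" --pt "0.08 -0.01 0 0" --pt "0.08 0 0 0" --pt "0.06 0 0 0" --pt "0.06 0 0 0"

```text
t: 10.95
tool_pos: [584.8, -41.3, 80.8]
ee_rot: [-0.123, -3.019, 0.018]
ft_force: [-7.7, -0.1, 2.3]
opening: 0.0
```

```bash
python3 look.py 7
```

```text
10.95 [584.8 -41.3  80.8] [-7.7 -0.1  2.3]
```

View pics/side7c.png

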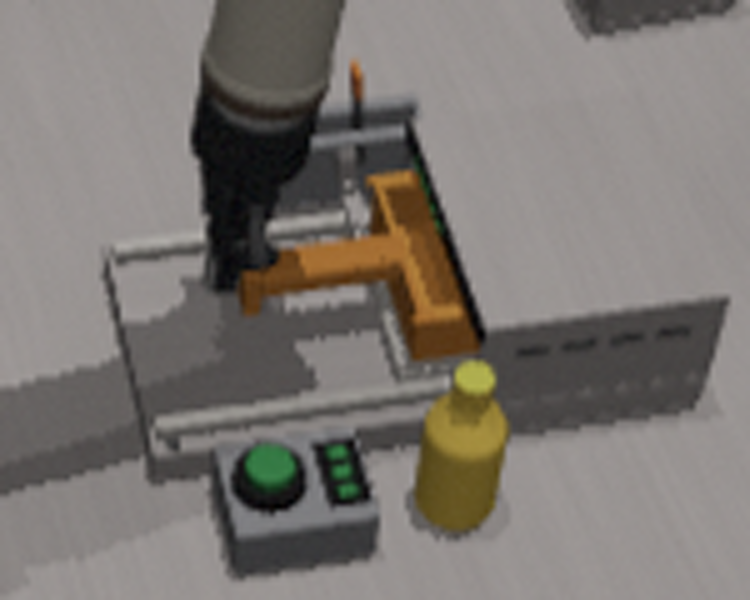

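The flag has tipped from (364,62) to (355,65), about 0.1 rad, and the force of 7.7 N fits with that. I'll hold still, then back off and check.

drive_tool --pt "0 0 0 0" --pt "0 0 0 0" --pt "0 0 0 0" --pt "0 0 0 0" --pt "0 0 0 0"

```text
t: 11.5
tool_pos: [584.8, -41.3, 80.9]
ee_rot: [-0.123, -3.018, 0.018]
ft_force: [-5.0, 1.0, -1.2]
opening: -0.2
```

drive_tool --pt "-0.4 0.03 0 0" --pt "-0.5 0.05 0 0" --pt "-0.5 0.05 0 0" --pt "-0.4 0 0 0" --pt "0 0 0 0"

```text
t: 12.0
tool_pos: [551.6, -38.6, 83.4]
ee_rot: [-0.123, -3.031, 0.018]
ft_force: [0.1, -0.6, -0.3]
opening: 0.1
```

```bash
python3 look.py 8
```

```text
12.0 [551.6 -38.6  83.4] [ 0.1 -0.6 -0.3]
```

View pics/side8c.png

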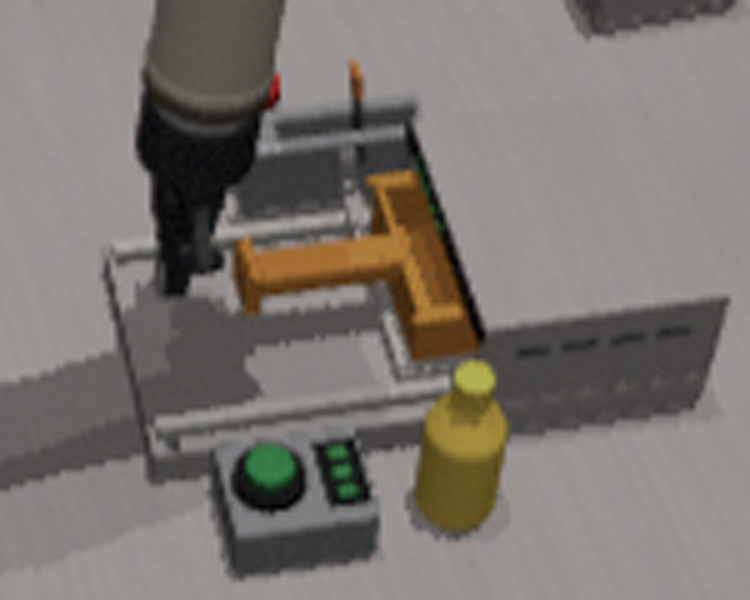

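The flag stays tipped at (355,65) after release. Next I'll rise and go to the button.

drive_tool --pt "0 0 1 0" --pt "0 0 1 0" --pt "0 0 1 0" --pt "0 -0.5 0.5 0" --pt "0 -1 0.2 0"

```text
t: 12.55
tool_pos: [553.3, -66.3, 159.9]
ee_rot: [-0.114, -3.034, 0.016]
ft_force: [0.3, -0.2, -0.4]
opening: 0.2
```

drive_tool --pt "0.3 -1 0 0" --pt "0.3 -1 0 0" --pt "0.3 -1 0 0" --pt "0.3 -1 0 0" --pt "0.3 -0.6 0 0"

```text
t: 13.05
tool_pos: [584.5, -167.9, 160.8]
ee_rot: [-0.119, -3.037, 0.021]
ft_force: [-0.2, 0.2, -0.0]
opening: 0.1
```

drive_tool --pt "0 0 0 0" --pt "0 0 0 0" --pt "0 0 0 0" --pt "0 0 0 0" --pt "0 0 0 0"

```text
t: 13.55
tool_pos: [584.2, -167.4, 159.8]
ee_rot: [-0.119, -3.036, 0.019]
ft_force: [-0.3, -0.6, 0.5]
opening: -0.5
```

Run:
```python
from h import *
np.set_printoptions(precision=1,suppress=True)
for n in ('0','8'):
    im=cv2.imread(f'pics/side{n}.png'); h=cv2.cvtColor(im,cv2.COLOR_BGR2HSV); m=cv2.inRange(h,(5,110,70),(20,255,255)); m[:150]=0;m[170:]=0;m[:,:280]=0;m[:,295:]=0
    k=cv2.moments(m,True); u=(k['m10']/k['m00'],k['m01']/k['m00']); print('flag',n,u,onplane(cam('side'),u,140))
o=env.get_obs(); print(o['t'],o['tool_pos'])
f=env.grab_frame('wrist')[:,:,::-1]; cv2.imwrite('pics/w9.png',f); print('btn pred',proj(cam('wrist',o),(584,-180,67)))
```

```text
flag 0 (287.5, 160.5) [717.8  66.1 140. ]
flag 8 (285.6363636363636, 160.0909090909091) [712.3  69.5 140. ]
13.55 [ 584.2 -167.4  159.8]
btn pred [243.1 205.3]
```

View pics/w9.png

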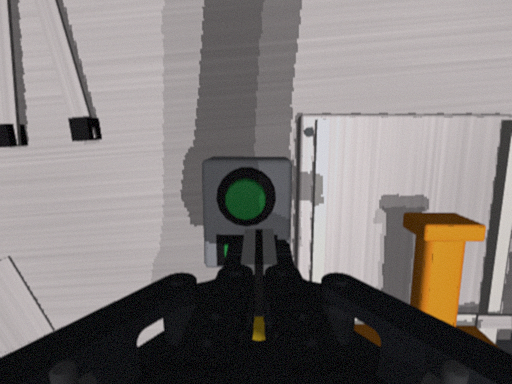

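The button is at about (245,198) in the wrist view, close to the predicted (243,205). I'll measure it.

Run:
```python
from h import *
np.set_printoptions(precision=1,suppress=True)
im=cv2.imread('pics/w9.png'); h=cv2.cvtColor(im,cv2.COLOR_BGR2HSV); m=cv2.inRange(h,(45,100,30),(85,255,255))
k,l,st,ce=cv2.connectedComponentsWithStats(m); c=cam('wrist',env.get_obs())
for i in range(1,k):
    if st[i,4]>100: print(st[i],ce[i],onplane(c,ce[i],67),onplane(c,ce[i],61))
for p in ((-1,0),(0,0)):
    pass
print(onplane(c,(204,158),45),onplane(c,(291,158),45))
```

```text
[ 225  178   41   42 1356] [245.1 198.8] [ 579.1 -177.8   67. ] [ 580.3 -178.3   61. ]
[ 547.  -210.2   45. ] [ 552.4 -139.2   45. ]
```

drive_tool --pt "-0.1 -0.3 -0.5 0" --pt "-0.1 -0.25 -1 0" --pt "0 0 -1 0" --pt "0 0 -0.8 0" --pt "0 0 0 0"

```text
t: 14.1
tool_pos: [579.5, -178.6, 90.5]
ee_rot: [-0.115, -3.037, 0.02]
ft_force: [0.2, 0.7, -0.7]
opening: 0.0
```

drive_tool --pt "0 0 -0.3 0" --pt "0.05 0 -0.3 0" --pt "0 0 -0.2 0" --pt "0 0 -0.2 0" --pt "0 0 -0.15 0"

```text
t: 14.6
tool_pos: [581.7, -179.3, 67.5]
ee_rot: [-0.115, -3.04, 0.021]
ft_force: [-0.1, 0.5, 2.3]
opening: -0.1
```

drive_tool --pt "0 0 -0.15 0" --pt "0 0 -0.15 0" --pt "0 0 -0.15 0" --pt "0 0 -0.15 0" --pt "0 0 -0.15 0"

```text
t: 15.1
tool_pos: [582.0, -179.4, 61.2]
ee_rot: [-0.116, -3.039, 0.022]
ft_force: [-8.4, 2.4, 22.1]
opening: 0.1
```

The button bottomed out: 6 mm of travel, and the force rose to 22 N. Lifting off.

drive_tool --pt "0 0 0.3 0" --pt "0 0 0.8 0" --pt "0 0 1 0" --pt "0 0 1 0" --pt "0 0 1 0"

```text
t: 15.6
tool_pos: [581.1, -178.9, 146.3]
ee_rot: [-0.115, -3.038, 0.021]
ft_force: [-0.3, -0.7, -0.4]
opening: -0.1
```

drive_tool --pt "-0.5 0 1 0" --pt "-1 0 0.5 0" --pt "-1 0 0 0" --pt "-0.5 0 0 0" --pt "0 0 0 0"

```text
t: 16.1
tool_pos: [524.0, -179.7, 184.3]
ee_rot: [-0.115, -3.05, 0.025]
ft_force: [0.4, -0.3, -0.9]
opening: -0.2
```

drive_tool --pt "0 0 0 0" --pt "0 0 0 0" --pt "0 0 0 0" --pt "0 0 0 0" --pt "0 0 0 0"

```text
t: 16.6
tool_pos: [526.5, -179.1, 183.5]
ee_rot: [-0.113, -3.051, 0.024]
ft_force: [0.4, -0.1, 0.8]
opening: 0.1
```

```bash
python3 look.py 9
python3 - <<'E'
from h import *
im=cv2.imread('pics/side9.png'); h=cv2.cvtColor(im,cv2.COLOR_BGR2HSV)
m=cv2.inRange(h,(5,110,70),(20,255,255)); m[:150]=0;m[170:]=0;m[:,:280]=0;m[:,295:]=0
k=cv2.moments(m,True); print('flag',k['m10']/k['m00'],k['m01']/k['m00'])
f=env.grab_frame('scene')[:,:,::-1]; cv2.imwrite('pics/scene9.png',f)
E
```

```text
16.6 [ 526.5 -179.1  183.5] [ 0.4 -0.1  0.8]
flag 285.6363636363636 160.0909090909091
```

View pics/side9.png

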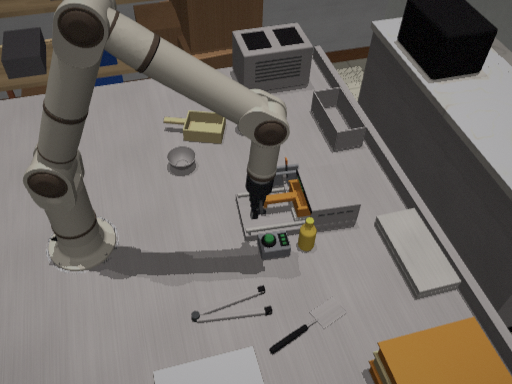

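View pics/side9c.png

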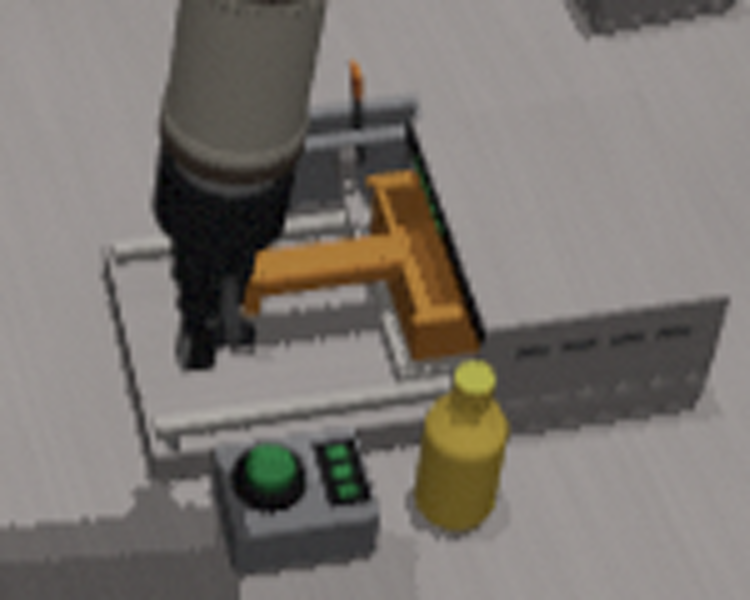

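The flag is unchanged at (355,65), still tipped. The button is up and nothing around it has moved. The tool is clear of everything at z = 183 mm with no force on it, so I'll hand in.

```bash
python3 -c "
from bench import env
print(env.finish_job())"
```

```text
the job is handed in; nothing more can be done
None
```

The job is handed in at about 16.7 s of the 48 s allowed. The pan is home against the end stop, and the timer button has been pressed and let go. No verdict was reported, so what follows comes from my own checks.

- **Breaking free:** I pushed the handle end with the closed fingers. The carriage stuck with about 14 N on it at most in the readings, then lurched ahead.
- **Seating:** I slid the pan home in 1–5 mm steps until the flag tipped. The push was 7.7 N at that point, which puts the flag at about 0.11 rad. The flag top also shifted about 6 mm in the side view. It looked the same after I backed off and after the button press.
- **Button:** I pressed it from z 67.5 to 61.2 mm, where it bottomed out at 22 N. The last picture shows it up again.
- **Bystanders:** The bowl, spare pan, sauce bottle, spatula and tongs look unmoved in the last side picture. The arm hid the jar and cup there. I saved a last scene picture too but did not look at it, so those two were not checked at the end. The tool never went near the cup and passed over the jar's side of the bay only at height.
- **Tool tilt:** The tool leaned about 6° from vertical while pushing and stayed that way. It did not affect the button press.
- **At hand-in:** The tool stood free at z 183 mm with no force on it beyond noise.

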